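Roll the cup carrier into its bay and snap the retaining hook onto its eye

TASK

Roll the loaded crate along the rollers until it is fully home against the buffers of the bay, without lifting it, slamming it or upsetting the cups in it. Then swing the snap hook down onto the eye at the end of the crate and press until its sprung gate has passed the eye's bar and closed behind it, so that the crate cannot roll out again. Let go, and leave everything else where it stands.

Things in the scene. Friction and masses are not known exactly. Their poses are not given: they have to be found in the camera images.
- run: fixed steel roller run, 560 mm long, 190 wide. Origin on the worktop under its middle; +y points along it to the open infeed end (y 0.25 m), the bay is at the -y end (to y -0.31); x lies along the rollers' axles, z up. 12 free rollers, tops 46 mm above the worktop, between side rails 58 mm high. Bay: 86 mm high cheeks from y 0.02 to -0.19, two rubber buffers, faces at y -0.166
- crate_center (a point): centre (half-way up) of the loose open grey crate on the rollers, 138 mm wide (run's x), 180 long (run's y), 75 high; 4 mm walls with a 9 mm thick rim at the top. Top of rim 37 mm above this point, outer face of the rear (+y) rim 92 mm from it. Two white cups stand in it. 0.5 to 0.9 kg in all; rolls at about 1 N
- eye_bar (a point): middle of the crossbar of the rigid steel eye on the crate's bay-side end: a level U loop of 8 mm round bar, 56 mm wide over all, crossbar parallel to the run's x, 36 mm out from the end wall, 55 mm above the crate's underside. The hook's nose goes from above into the 40 x 29 mm space between crossbar and wall
- bay_home (a point): point fixed in the bay where crate_center lies when the crate touches both buffers
- cup_a: white square sauce cup in the crate, 82x82x35 mm, origin under its centre, z up
- cup_b: the second white sauce cup in the crate, 82x82x35 mm, origin under its centre, z up
- hook_arm (a joint): angle (rad) of the steel snap hook about its pivot on the bracket behind the buffers: 0 = fully down, at its stop; 1.5 = stood up out of the way. A stiff hinge that stays where it is left (2 to 3 N at the grip). Going down, the grip moves on a circle about hook_pivot, first toward the infeed end (+y of the run), then down
- hook_pivot (a point): axis of the hook's hinge, parallel to the run's x, 77 mm above the worktop. In the hook's frame (origin here, axes as the run's when hook_arm is 0, turned about +x by hook_arm) the grip is at y 58, z 68 mm, the nose's tip at y 88, z -37 mm; the mouth, closed by the gate, faces down between y 53 and 81 mm
- hook_grip (a point): centre of the hook's cross grip: a black round rod 14 mm thick, 96 mm long, parallel to the run's x, on a stem at its middle (17 mm wide, hook 10 mm); either half can be pinched from above or pushed. 89 mm from hook_pivot. With the hook fully down it is 145 mm above the worktop, 49 mm from the crate's rim, whose top is at 121 mm
- hook_seat (a point): point in the hook's throat, carried by the hook (axes of the hook's frame); the eye's crossbar lies here, to a few mm, when the hook is fully down over it
- hook_gate (a joint): angle (rad) of the sprung gate that closes the hook's mouth: 0 = shut against the nose, up to 1.5 pushed inward. Pressing the hook over the eye takes about 5 to 12 N at the grip: the gate meets the bar at a hook_arm of about 0.65 rad, opens to about 1 rad, and springs shut to 0 at a hook_arm of about 0.2 rad
- tape_roll: bystander: roll of label tape lying flat, 98 mm wide, 25 mm high, origin under its centre
- salt_shaker: bystander: salt shaker, 44x44x90 mm, origin under its centre
- glass_jar: bystander: small glass jar with a screw lid, 68x74x84 mm, origin under its centre

How it is judged:
By the outcome, as a careful person would: the job done as asked, in the order asked, and still so for the second after the job is handed in, with the robot touching nothing.
It also fails if it takes over 58 s, if anything falls off the work surface, if the arm or the gripper's body presses on something with over 40 N, if the wrist force passes 120 N, or if a joint passes its speed limit or range.

ROBOT

A 6-joint arm with a two-finger parallel gripper is mounted at the origin on a cart in front of the work surface, level with it; the furniture and walls round the work are solid. World frame = base frame: x ahead of the robot, y to its left, z up, the work surface at z = 0. Lengths are in m, angles in rad, forces in N, time in s.
With the tool pointing down it reaches from about 0.35 to 0.775 m from the base axis. Payload 7.3 kg.
Tool frame: the origin (TCP) lies at the very end of the fingers, on their centre line; the grasp point (between the pads) lies 19 mm behind it; z points along the fingers, x is the direction in which the jaws open and shut, and the axes are right-handed (so a half turn about z gives the same grasp; the last joint's range is limited). The gripper opens to 92 mm and grips with 3 to 60 N. Pads are 19 mm wide; open, the fingers measure 130 mm over their backs; the gripper's body (75 mm by 190 mm) begins 47 mm behind the grasp point.
Start: joints at [-0.146, 0.342, 1.524, -0, 1.275, -0.146], TCP at [0.525, 0, 0.227] pointing down, gripper open.
Joint ranges: [-2.53, 2.53], [-0.77, 2.02], [0.04, 2.7], [-1, 4.14], [0.28, 2.66], [-3.11, 3.11]. Speed limits (rad/s): [2.57, 2.57, 3.14, 3.14, 3.14, 3.14].

INTERFACE

Orientations are given as [roll, pitch, yaw] about the fixed x, y, z axes, in that order (R = Rz(yaw) Ry(pitch) Rx(roll)).
In Python, from cell import observe, read_camera, camera_params, hand_in gives the robot as it stands.
- The arm moves only by the tool apply_moves, never from a script. Its argument "increments" is a list of rows, each an object with "grip": the opening, from 0 (shut) to 1 (fully open); "linear": the shift along the world's x, y, z in mm, a list of three; "turn": the turn, a rotation vector about the world's x, y, z in units of 6 degrees (1.0 is 6 degrees), a list of three. A call has 1 to 10 rows; each row is the pose to reach, as a shift and turn from the pose commanded when the call began; what a row does not reach only later rows make up. A row lasts 1/10 s, in which the tool goes at most 50 mm and 8.59 degrees, less where a joint would pass 70% of its speed; a pose out of reach is approached as far as the arm can. A call with a gripper value outside its range is refused whole. The fingers move at their own pace and stop on an object; "grip_force" is the grip in N (left out, the last holds). Time passes only in rows, so rows that repeat a pose let the fingers close. It gives the time, the measured TCP pose, the force and the opening at its end, in the units of the state.
- observe(): the state, without advancing time (a new reading comes with each control period).
- read_camera(name): name is "scene" or "side" or "wrist"; returns the picture (480x640x3 uint8, red, green, blue); there is no depth.
- camera_params(name): a dict with "camera_matrix" (3x3 intrinsics, pixels), "k1" (the pictures are not rectified: a ray, as slopes to the right and down, at radius r is drawn at 1 + k1 r^2 times it, then the intrinsics apply), "world_to_cam" (4x4, takes a point from world to camera coordinates); the wrist camera has in their place "hand_eye" (4x4, takes a point from camera to tool coordinates, whose origin is the TCP and whose axes are the tool frame's). Camera axes: x right, y up, looking along -z (the intrinsics and any distortion apply to the point x, -y, -z); pixel columns grow to the right and rows downward; lengths in m; the calibration is good to about 2 mm. A picture is of the moment at which its call begins: read the wrist's pose just before it. camera_params takes no time and is no camera call.
- hand_in(): hands the job in, once; it reports no verdict.
The state is a dict: "time": time; "qpos": joint angles; "qvel": joint speeds; "joint_efforts": joint torques, N m; "tool_pos": TCP position; "tool_rot": TCP orientation; "contact_force": force on the tool from outside, world axes, zero at the start; "torque": the same for the moment, N m; "opening": finger opening in m.
Only numpy, scipy, OpenCV 4.12 (cv2) and the standard library are available. Lean on these libraries where they do the work, as an engineer would, in place of code of your own. Each camera call takes 0.05 s, during which the arm holds its last target.

## Working session

There is one attempt and no reset: what is moved stays moved. The work goes in short steps, Python scripts to look and compute and a tool call to move; the robot and the scene stay as the last step left them, time stands still between calls to the robot, and variables do not carry over. Pictures are saved under pics/ and viewed, and the job is handed in when it is done.

Besides the shell and the picture viewer there is one more tool, called after "Call:" by a JSON object that holds its "api" and its "payload". apply_moves: Moves the arm, as the interface text tells. Its arguments: {"type":"object","properties":{"increments":{"type":"array","items":{"type":"object","properties":{"grip":{"type":"number"},"linear":{"type":"array","items":{"type":"number"}},"turn":{"type":"array","items":{"type":"number"}}}}},"grip_force":{"type":"number"}},"required":["increments"]}

```bash
mkdir -p pics; ls; python3 - <<'E'
from cell import *
import cv2
s=observe();print({k:s[k] for k in('time','tool_pos','tool_rot','contact_force','opening')})
for n in('scene','side','wrist'):
    im=read_camera(n);cv2.imwrite(f'pics/{n}0.png',im[:,:,::-1])
    p=camera_params(n);print(n,{k:(v.tolist() if hasattr(v,'tolist') else v) for k,v in p.items()})
E
```

```text
pics
{'time': 0.0, 'tool_pos': array([5.24582136e-01, 7.21425318e-05, 2.26041331e-01]), 'tool_rot': array([-3.14137104e+00,  1.53647349e-03, -1.79208013e-05]), 'contact_force': array([-0.0935603 , -0.52538358, -0.50003735]), 'opening': 0.09172493021804862}
scene {'camera_matrix': [[455.8334774849832, 0.0, 311.5113654391103], [0.0, 455.8334774849832, 248.48469440561627], [0.0, 0.0, 1.0]], 'k1': -0.0014157656748830744, 'world_to_cam': [[0.15609001784725215, -0.9876833652495787, -0.010838650179421079, -0.06616270903501423], [0.570921693873133, 0.08126115573762743, 0.8169730987206479, -0.3938698396464925], [-0.8060299782225705, -0.13370936607976425, 0.5765739151479802, -0.7954717879325893], [0.0, 0.0, 0.0, 1.0]]}
side {'camera_matrix': [[571.1804390370024, 0.0, 320.33445883467505], [0.0, 571.1804390370024, 240.04951835339654], [0.0, 0.0, 1.0]], 'k1': -0.0797703896644324, 'world_to_cam': [[-0.9994172946729146, 0.03326475626087458, 0.007650300620037803, 0.4836961430807534], [-0.010555535744257364, -0.5143475742581202, 0.8575168531987806, -0.07506097472500384], [0.03246000267751142, 0.8569364205387071, 0.5143989885103623, -1.7269789921480425], [0.0, 0.0, 0.0, 1.0]]}
wrist {'camera_matrix': [[354.9031598039576, 0.0, 320.3000102695892], [0.0, 354.9031598039576, 239.14821832493286], [0.0, 0.0, 1.0]], 'k1': 0.0009301895271708931, 'hand_eye': [[0.9999996804179658, -0.0002142306819957341, 0.0007702396900707854, -0.0005309615313853211], [2.7125837602739346e-05, -0.9537825173349671, -0.30049776852808996, -0.08061085842607567], [0.0007990169924370241, 0.3004976933877986, -0.9537822067120235, -0.15695238532774555], [0.0, 0.0, 0.0, 1.0]]}
```

View pics/scene0.png

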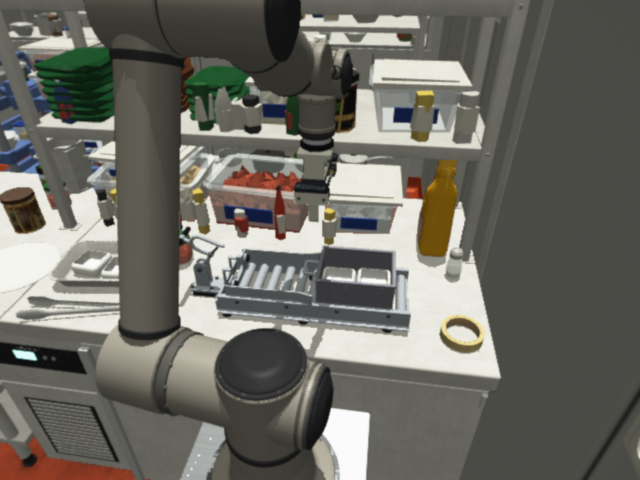

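View pics/side0.png

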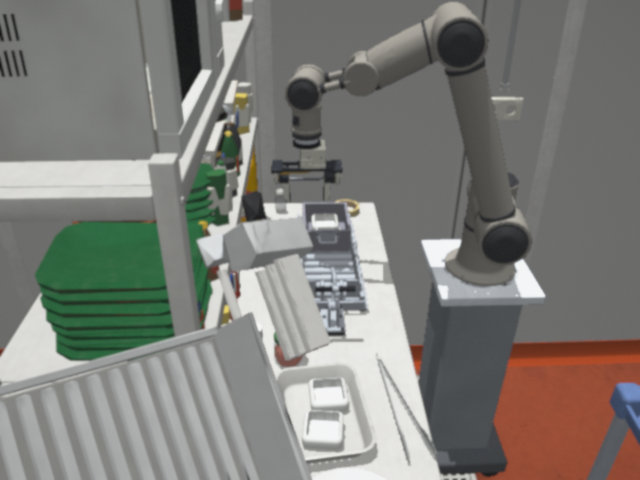

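View pics/wrist0.png

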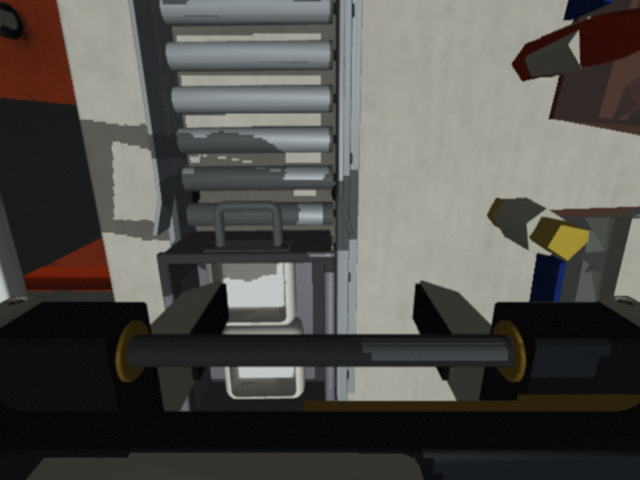

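The run lies along the robot's y axis. The bay and upright hook are to the left at about (205,265) in the scene view, and the crate is to the right at about (356,277). The wrist view shows the eye at about (250,225), pointing toward +y. I'll zoom in next.

```bash
cat > h.py <<'E'
import numpy as np,cv2
from cell import *
from scipy.spatial.transform import Rotation as R
def cam(n,s=None):
    p=camera_params(n);K=np.array(p['camera_matrix']);k=p['k1']
    if n=='wrist':
        T=np.eye(4);T[:3,:3]=R.from_euler('xyz',s['tool_rot']).as_matrix();T[:3,3]=s['tool_pos']
        C=T@np.array(p['hand_eye'])
    else: C=np.linalg.inv(np.array(p['world_to_cam']))
    return K,k,C
def ray(c,uv):
    K,k,C=c
    m=((uv[0]-K[0,2])/K[0,0],(uv[1]-K[1,2])/K[1,1]);m=np.array(m);x=m.copy()
    for _ in range(10): x=m/(1+k*(x@x))
    d=C[:3,:3]@np.array([x[0],-x[1],-1]);return C[:3,3],d
def plane(c,uv,z):
    o,d=ray(c,uv);return o+d*(z-o[2])/d[2]
def proj(c,P):
    K,k,C=c;q=np.linalg.inv(C)@np.append(P,1);x=np.array([q[0]/-q[2],-q[1]/-q[2]]);x=x*(1+k*(x@x))
    return K[0,0]*x[0]+K[0,2],K[1,1]*x[1]+K[1,2]
def tri(*cr):
    A=np.zeros((3,3));b=np.zeros(3)
    for c,uv in cr:
        o,d=ray(c,uv);d=d/np.linalg.norm(d);M=np.eye(3)-np.outer(d,d);A+=M;b+=M@o
    P=np.linalg.solve(A,b);return P
E
python3 - <<'E'
import cv2
a=cv2.imread('pics/scene0.png')[225:335,185:425];cv2.imwrite('pics/scene0z.png',cv2.resize(a,None,fx=3.3,fy=3.3,interpolation=cv2.INTER_CUBIC))
a=cv2.imread('pics/side0.png')[190:350,265:385];cv2.imwrite('pics/side0z.png',cv2.resize(a,None,fx=3.7,fy=3.7,interpolation=cv2.INTER_CUBIC))
E
```

```text
(no output)
```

View pics/scene0z.png

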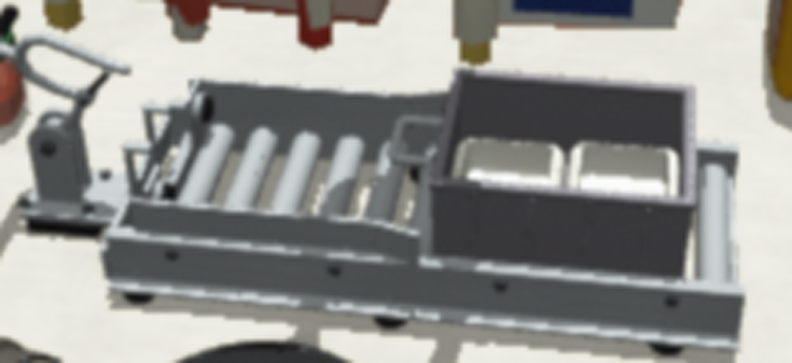

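View pics/side0z.png

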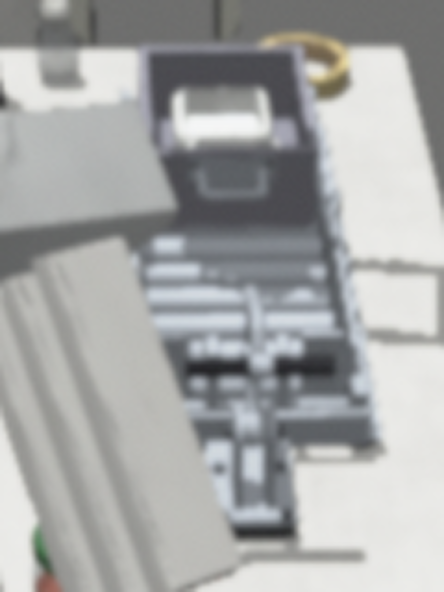

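```bash
python3 - <<'E'
from h import *
c=cam('scene')
z=lambda p:(185+p[0]/3.3,225+p[1]/3.3)
for n,p,h in [('rail L near top',(108,235),.058),('rail R near top',(742,295),.058),('rail R far top',(738,150),.058),
 ('rim FL',(457,72),.121),('rim FR',(692,88),.121),('rim NR',(694,203),.121),('rim NL',(430,182),.121),('eye L far',(398,118),.101),('eye L near',(390,155),.101),('pivot',(48,148),.077)]:
    print(n,plane(c,z(p),h).round(4))
s=observe();w=cam('wrist',s)
for n,p,h in [('eyeL',(217,207),.101),('eyeR',(281,207),.101),('rimL',(160,256),.121),('rimR',(336,256),.121),('railR inner?',(340,100),.058),('b',(345,390),.058),('railL',(135,20),.058),('railLb',(158,235),.058)]:
    print(n,plane(w,p,h).round(4))
E
```

```text
rail L near top [0.3751 0.2195 0.058 ]
rail R near top [ 0.378  -0.2341  0.058 ]
rail R far top [ 0.5416 -0.2339  0.058 ]
rim FL [ 0.5263 -0.0157  0.121 ]
rim FR [ 0.5304 -0.1928  0.121 ]
rim NR [ 0.3957 -0.1954  0.121 ]
rim NL [ 0.3923 -0.0151  0.121 ]
eye L far [0.4885 0.024  0.101 ]
eye L near [0.4432 0.0222 0.101 ]
pivot [0.4445 0.2879 0.077 ]
eyeL [0.4401 0.0191 0.101 ]
eyeR [0.492  0.0191 0.101 ]
rimL [ 0.3977 -0.0159  0.121 ]
rimR [ 0.5362 -0.0158  0.121 ]
railR inner? [0.5406 0.103  0.058 ]
b [ 0.5511 -0.1971  0.058 ]
railL [0.3747 0.163  0.058 ]
railLb [ 0.3683 -0.0177  0.058 ]
```

Call:
{"api": "apply_moves", "payload": {"increments": [{"grip":0.65,"linear":[-10,-40,0]},{"grip":0.65,"linear":[-20,-80,0]},{"grip":0.65,"linear":[-30,-120,0]},{"grip":0.65,"linear":[-40,-160,0]},{"grip":0.65,"linear":[-50,-200,0]},{"grip":0.65,"linear":[-60,-238,0]},{"grip":0.65,"linear":[-60,-238,-40]},{"grip":0.65,"linear":[-60,-238,-80]},{"grip":0.65,"linear":[-60,-238,-120]},{"grip":0.65,"linear":[-60,-238,-146]}]}}

```text
schema error: expected keys grip, linear, turn
```

```bash
python3 - <<'E'
from h import *
s=observe();print(s['time'],s['tool_pos'],s['contact_force'],s['opening'])
for n in('scene','wrist'): cv2.imwrite(f'pics/{n}1.png',read_camera(n)[:,:,::-1])
a=cv2.imread('pics/scene1.png')[180:350,155:435];cv2.imwrite('pics/scene1.png',cv2.resize(a,None,fx=2.8,fy=2.8,interpolation=cv2.INTER_CUBIC))
E
```

```text
0.15 [5.24715223e-01 5.33561832e-05 2.26219177e-01] [ 0.75613219 -0.32418595  0.33330799] 0.091688918267722
```

View pics/scene1.png

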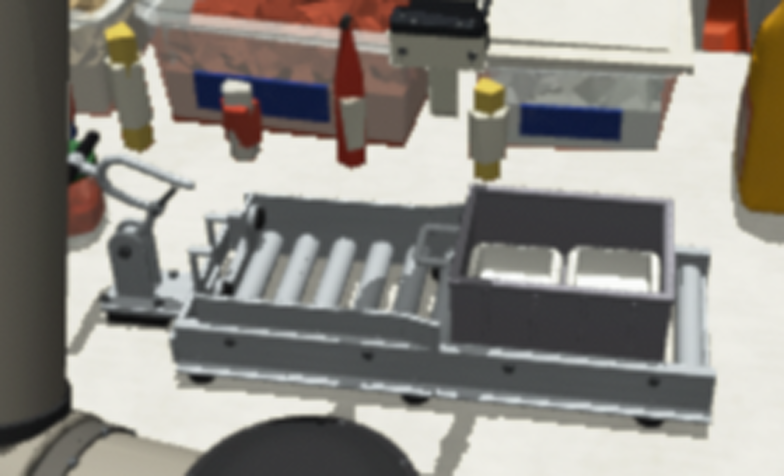

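View pics/wrist1.png

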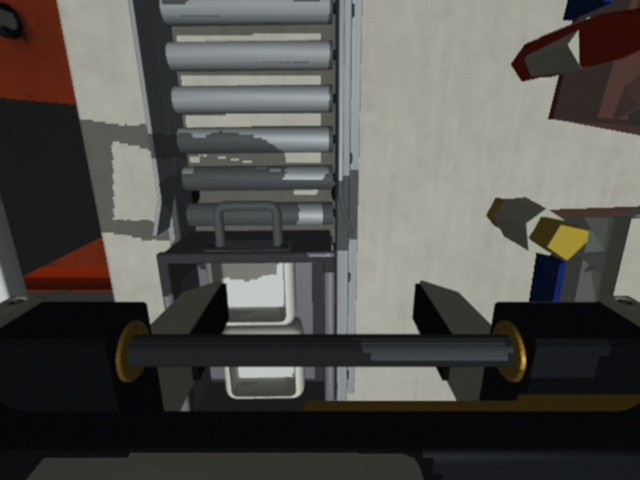

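The call needs a turn in every row, so nothing moved and the views are the same as before.

Call:
{"api": "apply_moves", "payload": {"increments": [{"grip":0.65,"linear":[-10,-40,0],"turn":[0,0,0]},{"grip":0.65,"linear":[-20,-80,0],"turn":[0,0,0]},{"grip":0.65,"linear":[-30,-120,0],"turn":[0,0,0]},{"grip":0.65,"linear":[-40,-160,0],"turn":[0,0,0]},{"grip":0.65,"linear":[-50,-200,0],"turn":[0,0,0]},{"grip":0.65,"linear":[-60,-238,0],"turn":[0,0,0]},{"grip":0.65,"linear":[-60,-238,-40],"turn":[0,0,0]},{"grip":0.65,"linear":[-60,-238,-80],"turn":[0,0,0]},{"grip":0.65,"linear":[-60,-238,-120],"turn":[0,0,0]},{"grip":0.65,"linear":[-60,-238,-146],"turn":[0,0,0]}]}}

```text
time: 1.25
tool_pos: [0.4637, -0.2374, 0.0781]
tool_rot: [-3.14, 0.003, -0.0]
contact_force: [-0.2, -0.2, 0.8]
opening: 0.0596
```

```bash
python3 - <<'E'
from h import *
s=observe();print(s['time'],s['tool_pos'],s['contact_force'],s['opening'])
for n in('scene','wrist'): cv2.imwrite(f'pics/{n}2.png',read_camera(n)[:,:,::-1])
a=cv2.imread('pics/scene2.png')[180:350,155:435];cv2.imwrite('pics/scene2.png',cv2.resize(a,None,fx=2.8,fy=2.8,interpolation=cv2.INTER_CUBIC))
E
```

```text
1.25 [ 0.46374717 -0.23737139  0.07807752] [-0.16899469 -0.17570524  0.75113056] 0.05961863960807463
```

View pics/scene2.png

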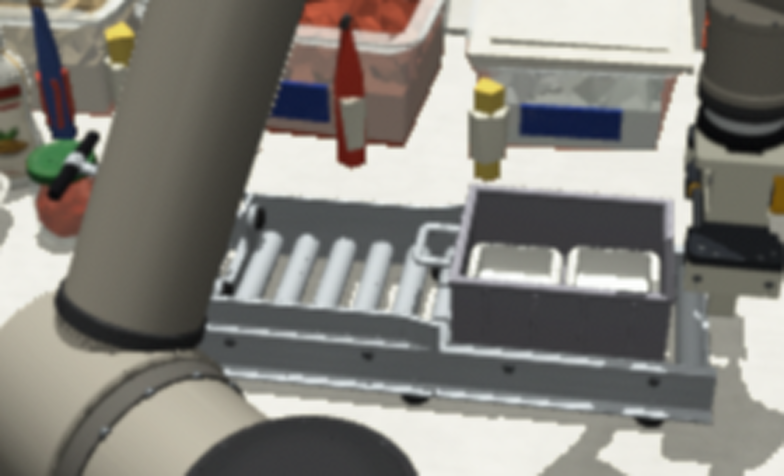

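View pics/wrist2.png

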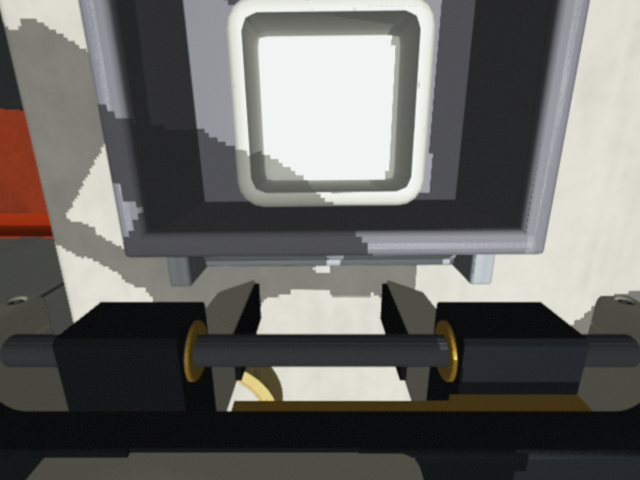

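Fingers are behind the crate's rear face: the rim edge is at row 250, cols 125–540, and the crate hasn't moved. I'll close the gap, then push gently.

Call:
{"api": "apply_moves", "payload": {"increments": [{"grip":0.65,"linear":[3,8,0],"turn":[0,0,0]},{"grip":0.65,"linear":[4,16,0],"turn":[0,0,0]},{"grip":0.65,"linear":[4,22,0],"turn":[0,0,0]},{"grip":0.65,"linear":[4,25,0],"turn":[0,0,0]},{"grip":0.65,"linear":[4,28,0],"turn":[0,0,0]},{"grip":0.65,"linear":[4,31,0],"turn":[0,0,0]},{"grip":0.65,"linear":[4,34,0],"turn":[0,0,0]},{"grip":0.65,"linear":[4,38,0],"turn":[0,0,0]},{"grip":0.65,"linear":[4,42,0],"turn":[0,0,0]},{"grip":0.65,"linear":[4,47,0],"turn":[0,0,0]}]}}

```text
time: 2.35
tool_pos: [0.469, -0.1908, 0.0807]
tool_rot: [3.141, -0.0, -0.0]
contact_force: [-0.4, -0.9, 0.6]
opening: 0.0601
```

```bash
python3 - <<'E'
from h import *
s=observe();print(s['time'],s['tool_pos'],s['contact_force'],s['qvel'].round(3))
for n in('scene','wrist'): cv2.imwrite(f'pics/{n}3.png',read_camera(n)[:,:,::-1])
a=cv2.imread('pics/scene3.png')[180:350,155:435];cv2.imwrite('pics/scene3.png',cv2.resize(a,None,fx=2.8,fy=2.8,interpolation=cv2.INTER_CUBIC))
E
```

```text
2.35 [ 0.46900171 -0.19080485  0.08072207] [-0.44217144 -0.94386913  0.63579238] [ 0.09  -0.028  0.054  0.003 -0.023  0.088]
```

View pics/wrist3.png

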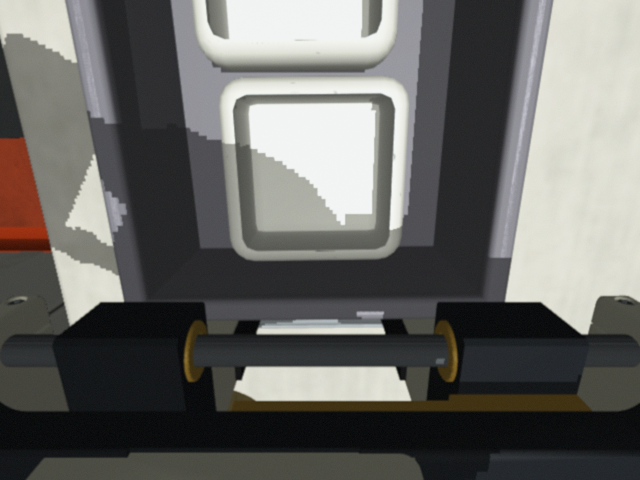

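Contact is made: the rear rim is against the fingers at row ~300, with the cups standing. I'll keep pushing with smooth speed ramps.

Call:
{"api": "apply_moves", "payload": {"increments": [{"grip":0.65,"linear":[0,3,0],"turn":[0,0,0]},{"grip":0.65,"linear":[0,7,0],"turn":[0,0,0]},{"grip":0.65,"linear":[0,12,0],"turn":[0,0,0]},{"grip":0.65,"linear":[0,18,0],"turn":[0,0,0]},{"grip":0.65,"linear":[0,25,0],"turn":[0,0,0]},{"grip":0.65,"linear":[0,32,0],"turn":[0,0,0]},{"grip":0.65,"linear":[0,39,0],"turn":[0,0,0]},{"grip":0.65,"linear":[0,46,0],"turn":[0,0,0]},{"grip":0.65,"linear":[0,53,0],"turn":[0,0,0]},{"grip":0.65,"linear":[0,60,0],"turn":[0,0,0]}]}}

```text
time: 3.45
tool_pos: [0.469, -0.1303, 0.0807]
tool_rot: [-3.142, -0.0, 0.0]
contact_force: [-1.2, -1.1, -0.8]
opening: 0.0596
```

Call:
{"api": "apply_moves", "payload": {"increments": [{"grip":0.65,"linear":[0,7,0],"turn":[0,0,0]},{"grip":0.65,"linear":[0,14,0],"turn":[0,0,0]},{"grip":0.65,"linear":[0,21,0],"turn":[0,0,0]},{"grip":0.65,"linear":[0,28,0],"turn":[0,0,0]},{"grip":0.65,"linear":[0,35,0],"turn":[0,0,0]},{"grip":0.65,"linear":[0,42,0],"turn":[0,0,0]},{"grip":0.65,"linear":[0,48,0],"turn":[0,0,0]},{"grip":0.65,"linear":[0,54,0],"turn":[0,0,0]},{"grip":0.65,"linear":[0,59,0],"turn":[0,0,0]},{"grip":0.65,"linear":[0,63,0],"turn":[0,0,0]}]}}

```text
time: 4.45
tool_pos: [0.469, -0.0675, 0.0807]
tool_rot: [3.142, -0.0, 0.0]
contact_force: [-0.8, -1.1, -0.0]
opening: 0.0595
```

```bash
python3 - <<'E'
from h import *
s=observe();print(s['time'],s['tool_pos'],s['contact_force'],s['qvel'].round(3))
for n in('scene','side'): cv2.imwrite(f'pics/{n}4.png',read_camera(n)[:,:,::-1])
a=cv2.imread('pics/scene4.png')[180:350,155:435];cv2.imwrite('pics/scene4.png',cv2.resize(a,None,fx=2.8,fy=2.8,interpolation=cv2.INTER_CUBIC))
a=cv2.imread('pics/side4.png')[190:350,265:385];cv2.imwrite('pics/side4.png',cv2.resize(a,None,fx=3.7,fy=3.7,interpolation=cv2.INTER_CUBIC))
E
```

```text
4.45 [ 0.46903719 -0.06753624  0.08074945] [-0.83299487 -1.09293019 -0.03851743] [ 0.077 -0.006  0.015 -0.003 -0.007  0.078]
```

View pics/scene4.png

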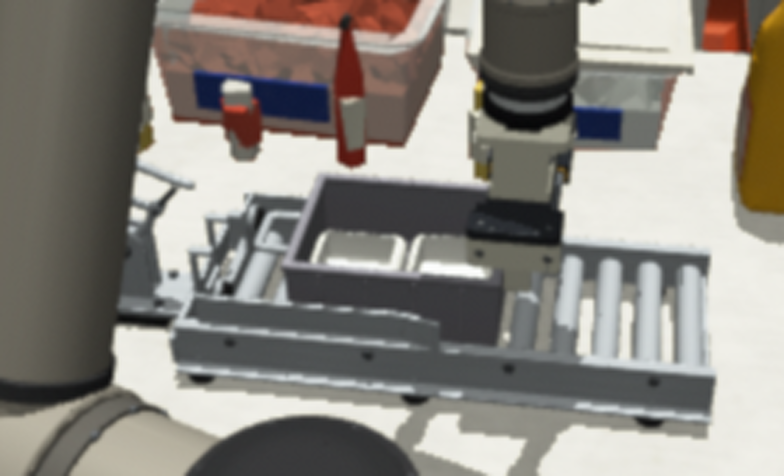

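View pics/side4.png

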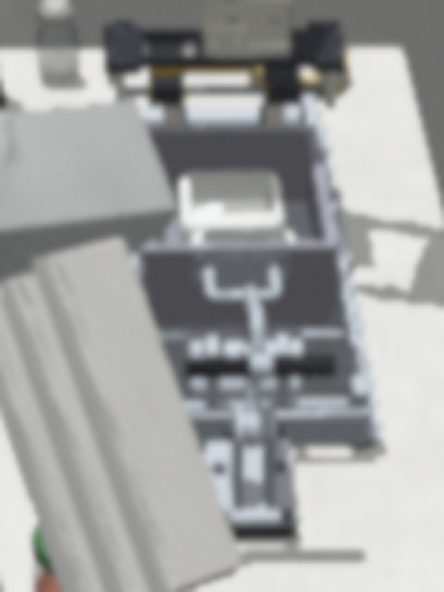

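The crate is inside the cheeks with cups upright, about 55 mm short of home. I'll slow down and creep in.

Call:
{"api": "apply_moves", "payload": {"increments": [{"grip":0.65,"linear":[0,4,0],"turn":[0,0,0]},{"grip":0.65,"linear":[0,9,0],"turn":[0,0,0]},{"grip":0.65,"linear":[0,15,0],"turn":[0,0,0]},{"grip":0.65,"linear":[0,20,0],"turn":[0,0,0]},{"grip":0.65,"linear":[0,25,0],"turn":[0,0,0]},{"grip":0.65,"linear":[0,30,0],"turn":[0,0,0]},{"grip":0.65,"linear":[0,34,0],"turn":[0,0,0]},{"grip":0.65,"linear":[0,38,0],"turn":[0,0,0]},{"grip":0.65,"linear":[0,41,0],"turn":[0,0,0]},{"grip":0.65,"linear":[0,43,0],"turn":[0,0,0]}]}}

```text
time: 5.55
tool_pos: [0.4689, -0.0247, 0.0807]
tool_rot: [-3.142, 0.0, 0.0]
contact_force: [-0.7, -0.3, 0.7]
opening: 0.0598
```

Call:
{"api": "apply_moves", "payload": {"increments": [{"grip":0.65,"linear":[0,2,0],"turn":[0,0,0]},{"grip":0.65,"linear":[0,4,0],"turn":[0,0,0]},{"grip":0.65,"linear":[0,6,0],"turn":[0,0,0]},{"grip":0.65,"linear":[0,7,0],"turn":[0,0,0]},{"grip":0.65,"linear":[0,8,0],"turn":[0,0,0]}]}}

```text
time: 6.05
tool_pos: [0.469, -0.0169, 0.0807]
tool_rot: [3.142, 0.0, 0.0]
contact_force: [-0.5, -1.1, 0.8]
opening: 0.0597
```

Call:
{"api": "apply_moves", "payload": {"increments": [{"grip":0.65,"linear":[0,1,0],"turn":[0,0,0]},{"grip":0.65,"linear":[0,2,0],"turn":[0,0,0]},{"grip":0.65,"linear":[0,3,0],"turn":[0,0,0]}]}}

```text
time: 6.35
tool_pos: [0.469, -0.0139, 0.0807]
tool_rot: [3.142, -0.0, -0.0]
contact_force: [-1.1, -1.1, -0.1]
opening: 0.06
```

Call:
{"api": "apply_moves", "payload": {"increments": [{"grip":0.65,"linear":[0,1,0],"turn":[0,0,0]},{"grip":0.65,"linear":[0,2,0],"turn":[0,0,0]},{"grip":0.65,"linear":[0,3,0],"turn":[0,0,0]}]}}

```text
time: 6.65
tool_pos: [0.469, -0.0134, 0.0809]
tool_rot: [3.137, 0.0, 0.003]
contact_force: [-2.8, -19.6, 1.7]
opening: 0.0595
```

Call:
{"api": "apply_moves", "payload": {"increments": [{"grip":0.65,"linear":[0,1,0],"turn":[0,0,0]},{"grip":0.65,"linear":[0,2,0],"turn":[0,0,0]}]}}

```text
time: 6.85
tool_pos: [0.4691, -0.0132, 0.0812]
tool_rot: [3.134, 0.0, 0.005]
contact_force: [-5.5, -30.1, 4.1]
opening: 0.06
```

```bash
python3 - <<'E'
from h import *
s=observe();print(s['time'],s['tool_pos'],s['contact_force'],s['qvel'].round(3))
for n in('side',): cv2.imwrite(f'pics/{n}5.png',read_camera(n)[:,:,::-1])
a=cv2.imread('pics/side5.png')[190:350,265:385];cv2.imwrite('pics/side5.png',cv2.resize(a,None,fx=3.7,fy=3.7,interpolation=cv2.INTER_CUBIC))
E
```

```text
6.85 [ 0.46911358 -0.0132422   0.08117094] [ -5.50796991 -30.1113716    4.09108814] [ 0.011 -0.003 -0.    -0.019  0.001  0.018]
```

View pics/side5.png

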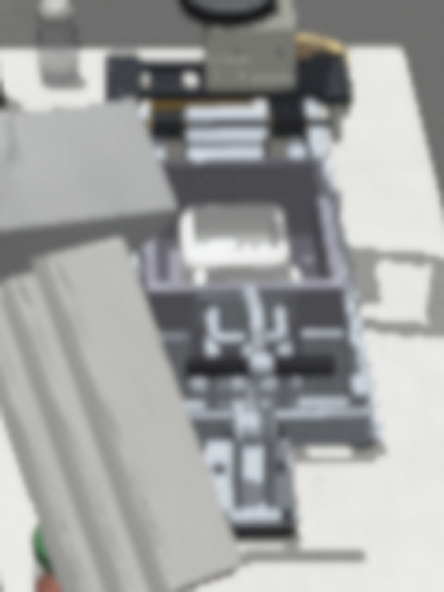

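The crate is against the buffers: the force rose sharply with the tool stopped at y -0.0132. I'll ease off slowly so the rubber doesn't throw it back.

Call:
{"api": "apply_moves", "payload": {"increments": [{"grip":0.65,"linear":[0,-2,0],"turn":[0,0,0]},{"grip":0.65,"linear":[0,-3,0],"turn":[0,0,0]},{"grip":0.65,"linear":[0,-3.5,0],"turn":[0,0,0]},{"grip":0.65,"linear":[0,-4,0],"turn":[0,0,0]},{"grip":0.65,"linear":[0,-4.5,0],"turn":[0,0,0]},{"grip":0.65,"linear":[0,-5,0],"turn":[0,0,0]}]}}

```text
time: 7.5
tool_pos: [0.4691, -0.0138, 0.0808]
tool_rot: [-3.141, -0.0, -0.0]
contact_force: [-0.7, -0.2, 0.4]
opening: 0.0601
```

Call:
{"api": "apply_moves", "payload": {"increments": [{"grip":0.65,"linear":[0,-10,0],"turn":[0,0,0]},{"grip":0.65,"linear":[0,-25,0],"turn":[0,0,0]},{"grip":0.65,"linear":[0,-40,10],"turn":[0,0,0]},{"grip":0.65,"linear":[0,-45,50],"turn":[0,0,0]},{"grip":0.65,"linear":[0,-45,100],"turn":[0,0,0]},{"grip":0.65,"linear":[0,-45,150],"turn":[0,0,0]},{"grip":0.65,"linear":[0,-45,190],"turn":[0,0,0]},{"grip":0.65,"linear":[0,0,190],"turn":[0,0,0]},{"grip":0.65,"linear":[0,45,190],"turn":[0,0,0]},{"grip":0.65,"linear":[0,90,190],"turn":[0,0,0]}]}}

```text
time: 8.5
tool_pos: [0.4691, 0.077, 0.2713]
tool_rot: [-3.141, -0.002, -0.002]
contact_force: [0.2, 0.1, -1.0]
opening: 0.0596
```

Call:
{"api": "apply_moves", "payload": {"increments": [{"grip":0.45,"linear":[0,45,0],"turn":[0,0,0]},{"grip":0.45,"linear":[0,80,0],"turn":[0,0,0]},{"grip":0.45,"linear":[0,100,0],"turn":[0,0,0]},{"grip":0.45,"linear":[0,110,0],"turn":[0,0,0]},{"grip":0.45,"linear":[0,110,0],"turn":[0,0,0]}]}}

```text
time: 9.0
tool_pos: [0.469, 0.1866, 0.2706]
tool_rot: [-3.141, 0.0, 0.002]
contact_force: [-0.8, -1.1, 0.6]
opening: 0.0415
```

```bash
python3 - <<'E'
from h import *
s=observe();print(s['time'],s['tool_pos'],s['contact_force'],s['qvel'].round(3))
import pickle
for n in('wrist','scene','side'): cv2.imwrite(f'pics/{n}6.png',read_camera(n)[:,:,::-1])
pickle.dump(s,open('s6.pkl','wb'))
a=cv2.imread('pics/scene6.png')[180:350,155:435];cv2.imwrite('pics/scene6z.png',cv2.resize(a,None,fx=2.8,fy=2.8,interpolation=cv2.INTER_CUBIC))
E
```

```text
9.0 [0.46901874 0.18658349 0.27062786] [-0.75488033 -1.09912736  0.63185877] [-0.036 -0.008  0.015 -0.014  0.001 -0.019]
```

View pics/wrist6.png

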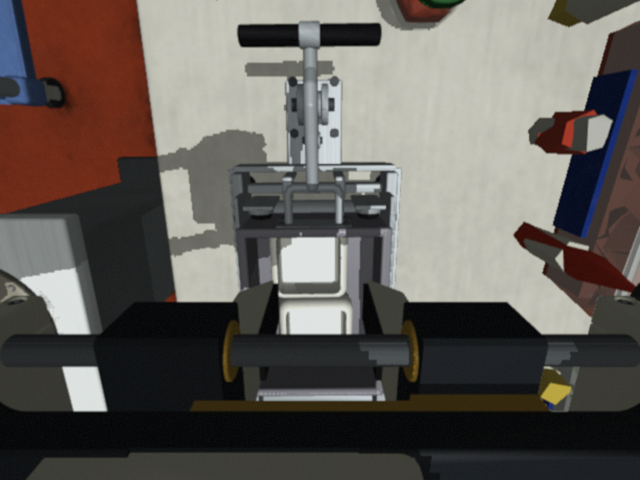

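View pics/scene6z.png

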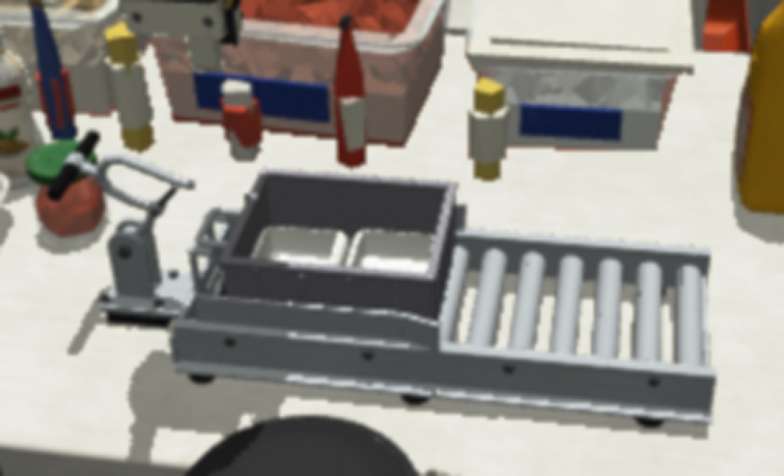

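View pics/side6.png

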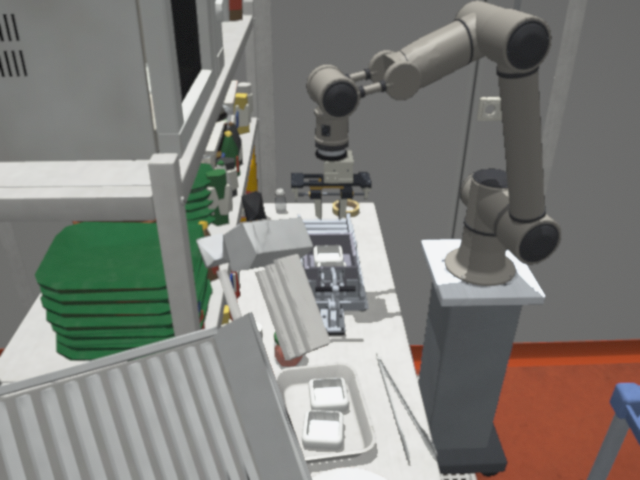

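The crate sits at the buffers with cups upright. The black grip bar is at wrist (310,35), ends at cols 238–381, and at scene (182,239). There's a red/green jar nearby at wrist (430,0). I'll triangulate both.

```bash
python3 - <<'E'
from h import *
import pickle
s=pickle.load(open('s6.pkl','rb'));w=cam('wrist',s);c=cam('scene');d=cam('side')
z=lambda p:(155+p[0]/2.8,180+p[1]/2.8)
g=tri((w,(310,35)),(c,z((75,164))));print('grip',g.round(4),proj(w,g),proj(c,g))
for p in [(239,35),(380,35),(310,35)]:print(plane(w,p,g[2]).round(4))
print('pivot', plane(w,(313,104),.077).round(4))
print('nose',tri((w,(312,190)),(c,z((190,184)))).round(4))
j=tri((w,(430,0)),(c,z((62,160))));print('jar',j.round(4)); print('jar base',plane(c,z((70,232)),0).round(4))
print('left jar edge', plane(w,(383,0),.05).round(4))
for p in [(238,230),(392,230)]:print('rim',plane(w,p,.121).round(4))
for p in [(286,183),(341,183)]:print('eye',plane(w,p,.101).round(4))
for p in [(228,262),(440,292),(455,184),(262,175)]:print('rim sc',plane(c,z(p),.121).round(4))
E
```

```text
grip [0.4611 0.3268 0.1572] (np.float64(309.9406336732689), np.float64(34.81807345186118)) (np.float64(181.83357444572553), np.float64(238.57408899707985))
[0.4131 0.3266 0.1572]
[0.5084 0.3268 0.1572]
[0.4611 0.3267 0.1572]
pivot [0.4613 0.2878 0.077 ]
nose [0.4608 0.2214 0.147 ]
jar [0.5527 0.3762 0.0961]
jar base [0.5608 0.4018 0.    ]
left jar edge [0.5256 0.379  0.05  ]
rim [0.3943 0.1791 0.121 ]
rim [0.5326 0.1794 0.121 ]
eye [0.4366 0.2184 0.101 ]
eye [0.4872 0.2185 0.101 ]
rim sc [0.39   0.1706 0.121 ]
rim sc [ 0.3768 -0.0102  0.121 ]
rim sc [ 0.529 -0.     0.121]
rim sc [0.5184 0.1768 0.121 ]
```

The grip is at (0.461, 0.327, 0.157), 89 mm from the pivot, so hook_arm ≈ 1.16. I'll straddle the stem with the fingers behind the bar and push it along its arc. The jar lies at x > 0.525, y > 0.36 and is clear.

Call:
{"api": "apply_moves", "payload": {"increments": [{"grip":0.45,"linear":[-4,40,0],"turn":[0,0,0]},{"grip":0.45,"linear":[-8,80,0],"turn":[0,0,0]},{"grip":0.45,"linear":[-8,120,0],"turn":[0,0,0]},{"grip":0.45,"linear":[-8,150,0],"turn":[0,0,0]},{"grip":0.45,"linear":[-8,166,0],"turn":[0,0,0]},{"grip":0.45,"linear":[-8,166,-40],"turn":[0,0,0]},{"grip":0.45,"linear":[-8,166,-80],"turn":[0,0,0]},{"grip":0.45,"linear":[-8,166,-115],"turn":[0,0,0]},{"grip":0.45,"linear":[-8,166,-135],"turn":[0,0,0]},{"grip":0.45,"linear":[-8,166,-135],"turn":[0,0,0]}]}}

```text
time: 10.15
tool_pos: [0.46, 0.3496, 0.1328]
tool_rot: [3.138, 0.006, -0.002]
contact_force: [-0.0, -0.2, -0.1]
opening: 0.0411
```

```bash
python3 - <<'E'
from h import *
s=observe();print(s['time'],s['tool_pos'],s['contact_force'],s['qvel'].round(3))
for n in('wrist','scene'): cv2.imwrite(f'pics/{n}7.png',read_camera(n)[:,:,::-1])
a=cv2.imread('pics/scene7.png')[180:350,155:435];cv2.imwrite('pics/scene7z.png',cv2.resize(a,None,fx=2.8,fy=2.8,interpolation=cv2.INTER_CUBIC))
E
```

```text
10.15 [0.45995507 0.34963868 0.13276113] [-0.04281871 -0.1780039  -0.06757961] [ 0.005 -0.048 -0.072  0.003  0.046  0.002]
```

View pics/wrist7.png

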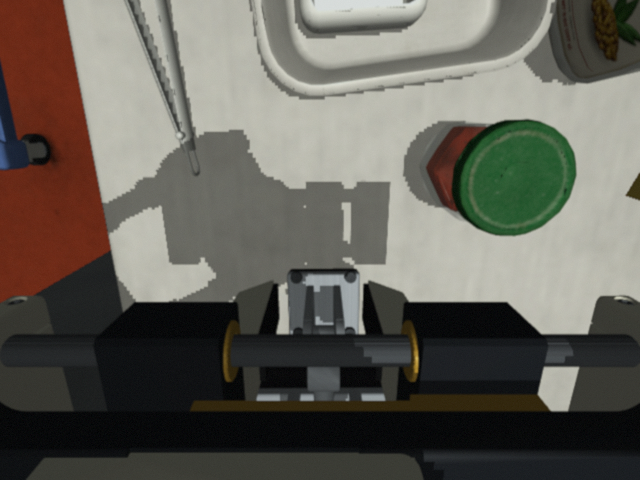

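View pics/scene7z.png

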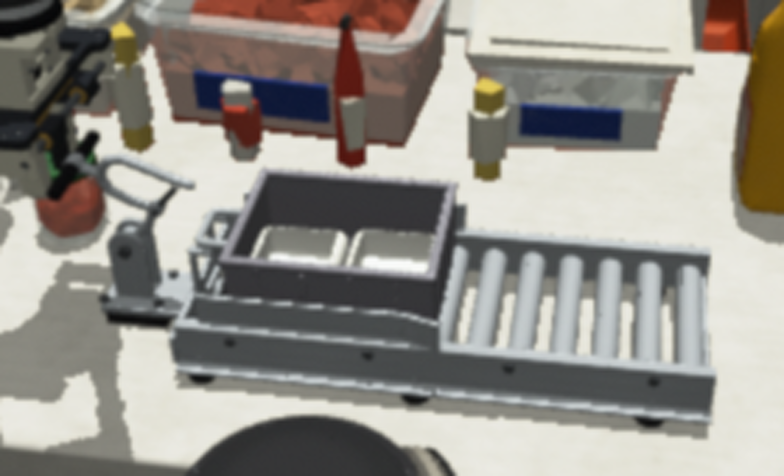

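Fingers straddle the stem (col ~323), with the bar in front of them and no contact. Pushing now.

Call:
{"api": "apply_moves", "payload": {"increments": [{"grip":0.45,"linear":[1,-5,0],"turn":[0,0,0]},{"grip":0.45,"linear":[1,-10,0],"turn":[0,0,0]},{"grip":0.45,"linear":[1,-15,0],"turn":[0,0,0]},{"grip":0.45,"linear":[1,-20,0],"turn":[0,0,0]},{"grip":0.45,"linear":[1,-25,0],"turn":[0,0,0]},{"grip":0.45,"linear":[1,-30,0],"turn":[0,0,0]},{"grip":0.45,"linear":[1,-35,0],"turn":[0,0,0]},{"grip":0.45,"linear":[1,-40,0],"turn":[0,0,0]},{"grip":0.45,"linear":[1,-45,0],"turn":[0,0,0]}]}}

```text
time: 11.15
tool_pos: [0.4619, 0.3064, 0.1355]
tool_rot: [3.141, 0.0, -0.0]
contact_force: [0.4, 1.6, 1.3]
opening: 0.0413
```

```bash
python3 - <<'E'
from h import *
s=observe();print(s['time'],s['tool_pos'],s['contact_force'],s['qvel'].round(3))
for n in('scene',): cv2.imwrite(f'pics/{n}8.png',read_camera(n)[:,:,::-1])
a=cv2.imread('pics/scene8.png')[180:350,155:435];cv2.imwrite('pics/scene8z.png',cv2.resize(a,None,fx=2.8,fy=2.8,interpolation=cv2.INTER_CUBIC))
E
```

```text
11.15 [0.46187432 0.30644862 0.13554358] [0.44826964 1.6169996  1.34456114] [-0.081 -0.047  0.079 -0.    -0.036 -0.081]
```

View pics/scene8z.png

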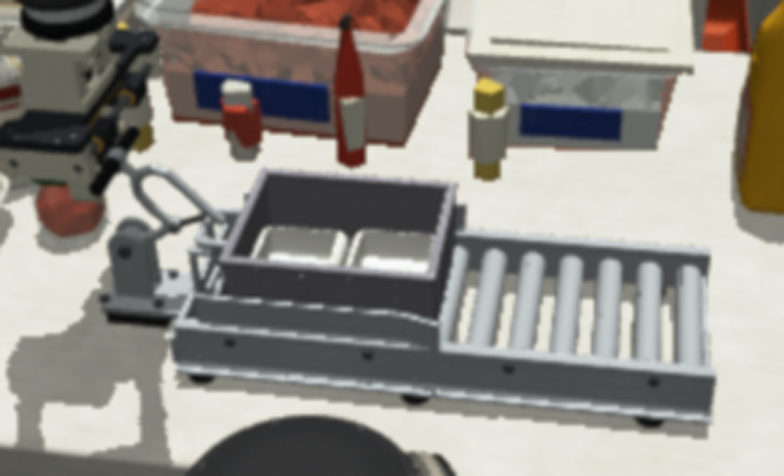

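The hook swings with ~2 N and its nose is right over the eye. Now pressing on in smaller stages.

Call:
{"api": "apply_moves", "payload": {"increments": [{"grip":0.45,"linear":[0,-3,0],"turn":[0,0,0]},{"grip":0.45,"linear":[0,-6,0],"turn":[0,0,0]},{"grip":0.45,"linear":[0,-9,0],"turn":[0,0,0]},{"grip":0.45,"linear":[0,-12,0],"turn":[0,0,0]},{"grip":0.45,"linear":[0,-15,-1],"turn":[0,0,0]},{"grip":0.45,"linear":[0,-18,-2],"turn":[0,0,0]}]}}

```text
time: 11.8
tool_pos: [0.4623, 0.2893, 0.1343]
tool_rot: [-3.141, -0.001, 0.0]
contact_force: [-0.2, 4.9, 4.9]
opening: 0.0412
```

Call:
{"api": "apply_moves", "payload": {"increments": [{"grip":0.45,"linear":[0,-3,-1],"turn":[0,0,0]},{"grip":0.45,"linear":[0,-6,-2],"turn":[0,0,0]},{"grip":0.45,"linear":[0,-9,-4],"turn":[0,0,0]},{"grip":0.45,"linear":[0,-12,-5],"turn":[0,0,0]},{"grip":0.45,"linear":[0,-15,-6],"turn":[0,0,0]},{"grip":0.45,"linear":[0,-18,-7],"turn":[0,0,0]}]}}

```text
time: 12.4
tool_pos: [0.463, 0.2726, 0.1283]
tool_rot: [-3.138, -0.004, 0.001]
contact_force: [-1.0, 9.9, 7.7]
opening: 0.0414
```

```bash
python3 - <<'E'
from h import *
s=observe();print(s['time'],s['tool_pos'],s['contact_force'],s['qvel'].round(3))
for n in('scene','side'): cv2.imwrite(f'pics/{n}9.png',read_camera(n)[:,:,::-1])
a=cv2.imread('pics/scene9.png')[180:350,155:435];cv2.imwrite('pics/scene9z.png',cv2.resize(a,None,fx=2.8,fy=2.8,interpolation=cv2.INTER_CUBIC))
E
```

```text
12.4 [0.46302076 0.27259157 0.1283066 ] [-1.02037512  9.86034672  7.67549661] [-0.051 -0.012  0.054  0.001 -0.042 -0.051]
```

View pics/scene9z.png

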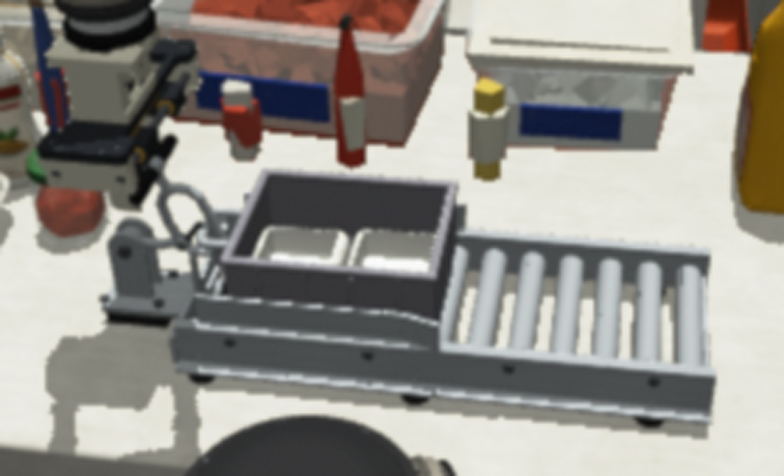

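The nose is entering the eye and the gate is being pressed at about 12 N. The crate hasn't moved. Continuing toward the stop.

Call:
{"api": "apply_moves", "payload": {"increments": [{"grip":0.45,"linear":[0,-3,-1],"turn":[0,0,0]},{"grip":0.45,"linear":[0,-6,-2],"turn":[0,0,0]},{"grip":0.45,"linear":[0,-9,-3],"turn":[0,0,0]},{"grip":0.45,"linear":[0,-12,-4],"turn":[0,0,0]},{"grip":0.45,"linear":[0,-15,-5],"turn":[0,0,0]}]}}

```text
time: 13.0
tool_pos: [0.4617, 0.2553, 0.1213]
tool_rot: [3.141, 0.001, -0.0]
contact_force: [0.1, 1.6, -0.0]
opening: 0.0419
```

Call:
{"api": "apply_moves", "payload": {"increments": [{"grip":0.45,"linear":[0,-2,-1],"turn":[0,0,0]},{"grip":0.45,"linear":[0,-4,-2],"turn":[0,0,0]},{"grip":0.45,"linear":[0,-6,-2],"turn":[0,0,0]},{"grip":0.45,"linear":[0,-8,-2],"turn":[0,0,0]}]}}

```text
time: 13.4
tool_pos: [0.4618, 0.2486, 0.1196]
tool_rot: [-3.14, 0.0, -0.0]
contact_force: [-0.8, 12.3, -3.8]
opening: 0.0413
```

```bash
python3 - <<'E'
from h import *
s=observe();print(s['time'],s['tool_pos'],s['contact_force'],s['qvel'].round(3))
for n in('scene','side'): cv2.imwrite(f'pics/{n}10.png',read_camera(n)[:,:,::-1])
a=cv2.imread('pics/scene10.png')[200:310,175:345];cv2.imwrite('pics/scene10z.png',cv2.resize(a,None,fx=4.5,fy=4.5,interpolation=cv2.INTER_CUBIC))
E
```

```text
13.4 [0.46180097 0.24856126 0.11958024] [-0.83261424 12.31424436 -3.82208551] [-0.022 -0.013  0.02   0.04  -0.025 -0.043]
```

View pics/scene10z.png

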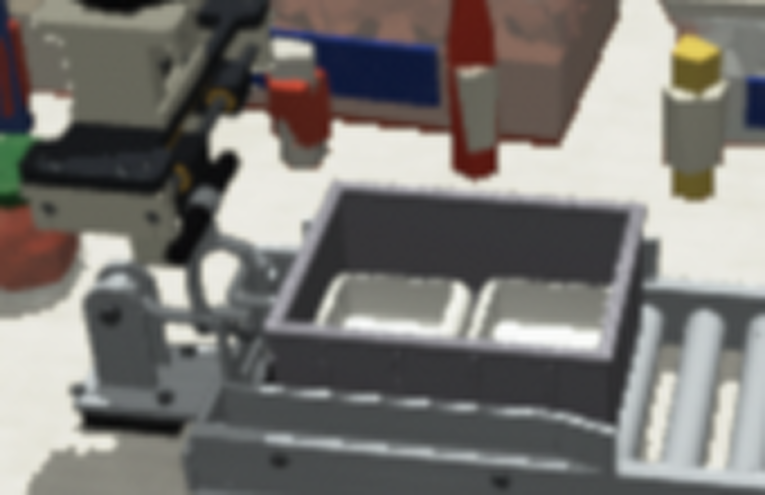

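The force fell to 1.6 N after the gate passed, then rose to 12 N near the predicted stop. One more small press will confirm the stop.

Call:
{"api": "apply_moves", "payload": {"increments": [{"grip":0.45,"linear":[0,-1,0],"turn":[0,0,0]},{"grip":0.45,"linear":[0,-2,0],"turn":[0,0,0]}]}}

```text
time: 13.7
tool_pos: [0.4618, 0.2485, 0.1196]
tool_rot: [-3.137, -0.0, 0.0]
contact_force: [-0.3, 17.2, -6.4]
opening: 0.0414
```

Call:
{"api": "apply_moves", "payload": {"increments": [{"grip":0.45,"linear":[0,3,0],"turn":[0,0,0]},{"grip":0.45,"linear":[0,7,0],"turn":[0,0,0]},{"grip":0.45,"linear":[0,15,0],"turn":[0,0,0]},{"grip":0.45,"linear":[0,25,0],"turn":[0,0,0]},{"grip":0.45,"linear":[0,25,40],"turn":[0,0,0]},{"grip":0.45,"linear":[0,25,80],"turn":[0,0,0]},{"grip":0.45,"linear":[0,25,120],"turn":[0,0,0]},{"grip":0.45,"linear":[0,0,150],"turn":[0,0,0]},{"grip":0.45,"linear":[0,-45,150],"turn":[0,0,0]},{"grip":0.45,"linear":[0,-85,150],"turn":[0,0,0]}]}}

```text
time: 14.7
tool_pos: [0.4623, 0.1605, 0.271]
tool_rot: [-3.142, -0.003, 0.002]
contact_force: [0.5, 0.0, -0.0]
opening: 0.0413
```

```bash
python3 - <<'E'
from h import *
s=observe();print(s['time'],s['tool_pos'],s['contact_force'],s['qvel'].round(3))
import pickle
for n in('wrist','scene','side'): cv2.imwrite(f'pics/{n}11.png',read_camera(n)[:,:,::-1])
pickle.dump(s,open('s11.pkl','wb'))
a=cv2.imread('pics/scene11.png')[200:310,175:345];cv2.imwrite('pics/scene11z.png',cv2.resize(a,None,fx=4.5,fy=4.5,interpolation=cv2.INTER_CUBIC))
a=cv2.imread('pics/side11.png')[210:345,280:385];cv2.imwrite('pics/side11z.png',cv2.resize(a,None,fx=4.3,fy=4.3,interpolation=cv2.INTER_CUBIC))
E
```

```text
14.7 [0.46227142 0.16045671 0.27096731] [ 0.46245211  0.03161418 -0.04100096] [-0.813 -0.259  0.389  0.001 -0.105 -0.787]
```

View pics/scene11z.png

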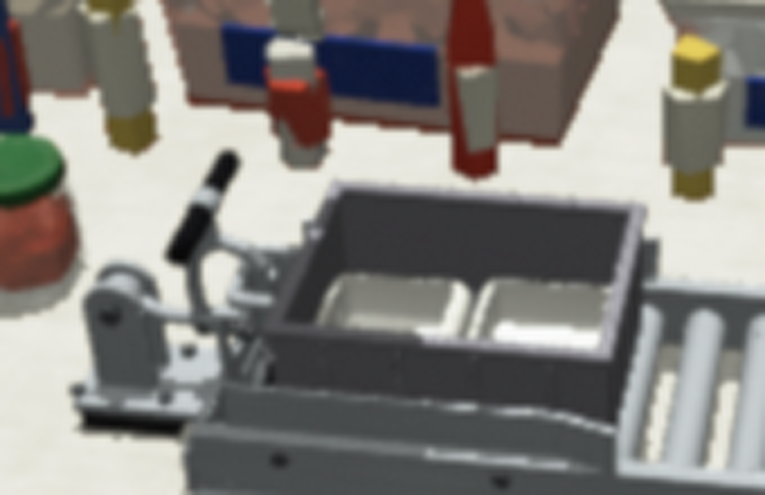

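View pics/wrist11.png

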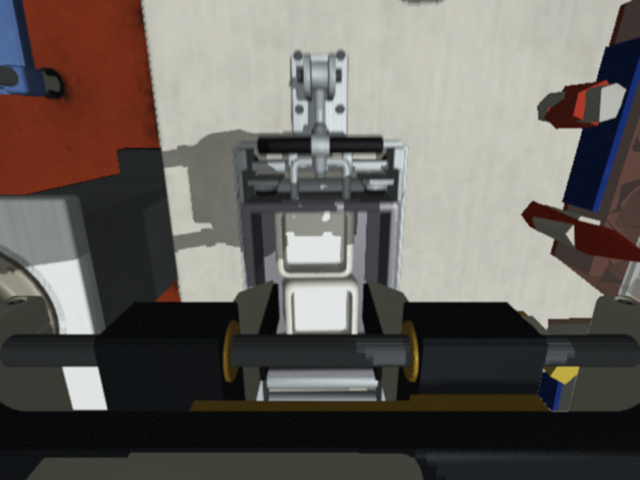

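View pics/side11z.png

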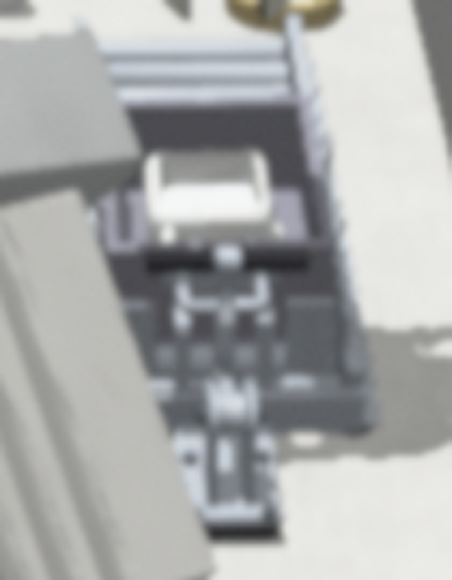

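The hook is down: the grip bar is over the eye at wrist (320,145), with the crate and cups in place. The arm was still moving in that picture, so I'll settle, go a little lower, and measure.

Call:
{"api": "apply_moves", "payload": {"increments": [{"grip":0.45,"linear":[0,-10,-20],"turn":[0,0,0]},{"grip":0.45,"linear":[0,-15,-50],"turn":[0,0,0]},{"grip":0.45,"linear":[0,-15,-60],"turn":[0,0,0]},{"grip":0.45,"linear":[0,-15,-60],"turn":[0,0,0]},{"grip":0.45,"linear":[0,-15,-60],"turn":[0,0,0]}]}}

```text
time: 15.35
tool_pos: [0.4626, 0.1469, 0.2105]
tool_rot: [-3.141, -0.001, 0.001]
contact_force: [0.2, -0.2, -0.1]
opening: 0.0415
```

```bash
python3 - <<'E'
from h import *
s=observe();print(s['time'],s['tool_pos'],s['contact_force'],s['qvel'].round(3))
import pickle
for n in('wrist','scene'): cv2.imwrite(f'pics/{n}12.png',read_camera(n)[:,:,::-1])
pickle.dump(s,open('s12.pkl','wb'))
a=cv2.imread('pics/wrist12.png')[20:270,200:450];cv2.imwrite('pics/wrist12z.png',cv2.resize(a,None,fx=2.4,fy=2.4,interpolation=cv2.INTER_CUBIC))
E
```

```text
15.35 [0.46257145 0.14693531 0.21053739] [ 0.19007404 -0.19108815 -0.08656042] [-0.004 -0.012 -0.011 -0.002 -0.002 -0.004]
```

View pics/wrist12z.png

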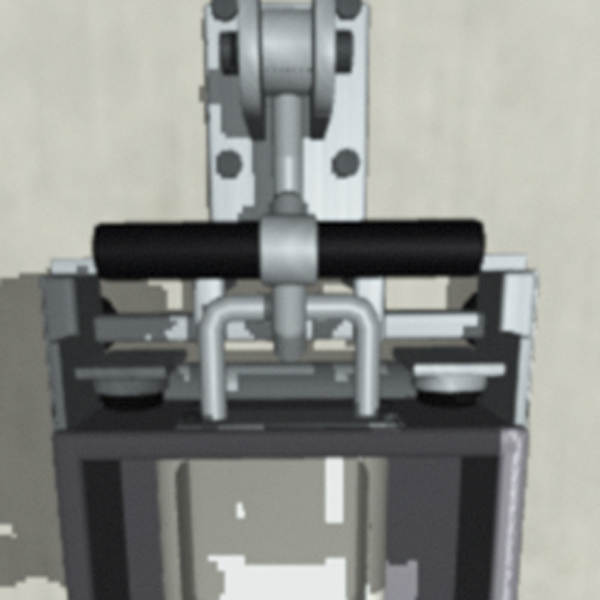

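```bash
python3 - <<'E'
from h import *
import pickle
s=pickle.load(open('s12.pkl','rb'));w=cam('wrist',s);c=cam('scene')
q=lambda p:(200+p[0]/2.4,20+p[1]/2.4)
z=lambda p:(175+p[0]/4.5,200+p[1]/4.5)
g=tri((w,q((289,248))),(c,z((205,205))));print('grip',g.round(4),proj(c,g),proj(w,g))
print('grip@.145',plane(w,q((289,248)),.145).round(4))
print('eye',plane(w,q((240,305)),.101).round(4),'front rim',plane(w,q((290,432)),.121).round(4),'pivot',plane(w,q((286,50)),.077).round(4),'nose',plane(w,q((290,345)),.04).round(4))
for p in [(57,435),(527,432)]:print('rim corners',plane(w,q(p),.121).round(4))
s=pickle.load(open('s6.pkl','rb'));w=cam('wrist',s)
for p in [(238,230),(392,230)]:print('rim before',plane(w,p,.121).round(4))
E
```

```text
grip [0.462  0.2298 0.1452] (np.float64(220.5193659287026), np.float64(245.5604365386707)) (np.float64(320.47328911259916), np.float64(123.47622248370108))
grip@.145 [0.4619 0.2298 0.145 ]
eye [0.4471 0.2139 0.101 ] front rim [0.4623 0.1788 0.121 ] pivot [0.461  0.2878 0.077 ] nose [0.4624 0.1961 0.04  ]
rim corners [0.3939 0.1779 0.121 ]
rim corners [0.5318 0.1789 0.121 ]
rim before [0.3943 0.1791 0.121 ]
rim before [0.5326 0.1794 0.121 ]
```

The grip is at y 0.2298, z 0.1452, so the hook is fully down, and the eye bar is inside it. The rim reads ~2 mm short of the nominal home position. I'll check for real crate motion by comparing pictures.

```bash
python3 - <<'E'
import cv2,numpy as np
# need unzoomed scene6 and scene12
a=cv2.imread('pics/scene6.png',0);b=cv2.imread('pics/scene12.png',0)
a7=cv2.imread('pics/scene7.png',0);a8=cv2.imread('pics/scene8.png',0);a9=cv2.imread('pics/scene9.png',0);a10=cv2.imread('pics/scene10.png',0)
r=(slice(235,290),slice(262,325))
print(a.shape,b.shape)
for n,i in(('6',a),('7',a7),('8',a8),('9',a9),('10',a10)):
    print(n,'crate',cv2.phaseCorrelate(np.float32(i[r]),np.float32(b[r]),cv2.createHanningWindow((63,55),cv2.CV_32F)),'run',cv2.phaseCorrelate(np.float32(i[260:330,330:420]),np.float32(b[260:330,330:420])))
E
python3 - <<'E'
import cv2
a=cv2.imread('pics/scene12.png')[225:295,190:290];cv2.imwrite('pics/scene12z.png',cv2.resize(a,None,fx=7.5,fy=7.5,interpolation=cv2.INTER_CUBIC))
E
```

```text
(480, 640) (480, 640)
6 crate ((0.5004629896847312, -0.023084455723438424), 0.9436013847589493) run ((-0.0062530376102643, -0.0008094743197517573), 1.0022101346357368)
7 crate ((0.5196751859699944, 0.021350846227793596), 0.9720741654435794) run ((-0.014519443098542695, -0.0053493411318754625), 0.9975697840805406)
8 crate ((0.47441261665547785, 0.01271573140282456), 0.9657631995777289) run ((0.011043797472147787, -0.026531681216965808), 0.9961164740868557)
9 crate ((0.04684157076616202, 0.3226663357329578), 0.9529127637545268) run ((-0.00273641239643041, -0.003388282151348676), 0.9933008316122456)
10 crate ((-0.056011810196025635, 0.08932358846795552), 1.0178966927031676) run ((0.022551138452257646, 0.02029695522625019), 0.994900511076421)
```

View pics/scene12z.png

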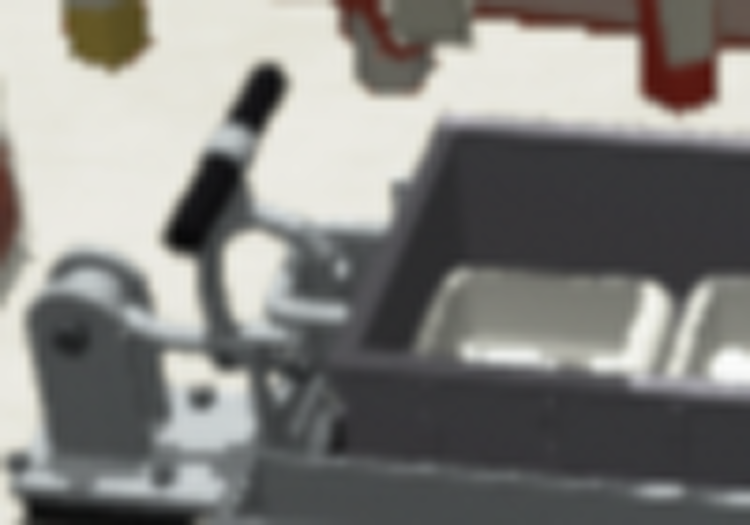

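The hook and closed gate hold the eye bar, but the crate shifted ~0.5 px (≈1 mm) off the buffers as the gate passed. I'll nudge it home again gently, since the latch has play.

Call:
{"api": "apply_moves", "payload": {"increments": [{"grip":0.65,"linear":[3,-45,10],"turn":[0,0,0]},{"grip":0.65,"linear":[6,-90,10],"turn":[0,0,0]},{"grip":0.65,"linear":[6,-135,10],"turn":[0,0,0]},{"grip":0.65,"linear":[6,-175,10],"turn":[0,0,0]},{"grip":0.65,"linear":[6,-202,5],"turn":[0,0,0]},{"grip":0.65,"linear":[6,-207,-30],"turn":[0,0,0]},{"grip":0.65,"linear":[6,-207,-70],"turn":[0,0,0]},{"grip":0.65,"linear":[6,-207,-105],"turn":[0,0,0]},{"grip":0.65,"linear":[6,-207,-130],"turn":[0,0,0]},{"grip":0.65,"linear":[6,-207,-130],"turn":[0,0,0]}]}}

```text
time: 16.45
tool_pos: [0.4667, -0.0604, 0.0779]
tool_rot: [-3.14, 0.004, -0.0]
contact_force: [0.1, 0.4, 0.1]
opening: 0.0596
```

Call:
{"api": "apply_moves", "payload": {"increments": [{"grip":0.65,"linear":[0,10,0],"turn":[0,0,0]},{"grip":0.65,"linear":[0,20,0],"turn":[0,0,0]},{"grip":0.65,"linear":[0,29,0],"turn":[0,0,0]},{"grip":0.65,"linear":[0,36,0],"turn":[0,0,0]},{"grip":0.65,"linear":[0,40,0],"turn":[0,0,0]},{"grip":0.65,"linear":[0,42,0],"turn":[0,0,0]},{"grip":0.65,"linear":[0,43,0],"turn":[0,0,0]}]}}

```text
time: 17.15
tool_pos: [0.4681, -0.0178, 0.0799]
tool_rot: [3.142, -0.0, 0.0]
contact_force: [0.0, -0.1, 0.2]
opening: 0.0597
```

Call:
{"api": "apply_moves", "payload": {"increments": [{"grip":0.65,"linear":[0,1,0],"turn":[0,0,0]},{"grip":0.65,"linear":[0,2,0],"turn":[0,0,0]},{"grip":0.65,"linear":[0,3,0],"turn":[0,0,0]}]}}

```text
time: 17.45
tool_pos: [0.468, -0.0151, 0.0797]
tool_rot: [-3.142, 0.0, -0.0]
contact_force: [0.3, -0.1, -0.1]
opening: 0.0599
```

Call:
{"api": "apply_moves", "payload": {"increments": [{"grip":0.65,"linear":[0,1,0],"turn":[0,0,0]},{"grip":0.65,"linear":[0,2,0],"turn":[0,0,0]}]}}

```text
time: 17.65
tool_pos: [0.4681, -0.0136, 0.0797]
tool_rot: [3.14, -0.0, 0.001]
contact_force: [-0.0, -7.9, -0.5]
opening: 0.0595
```

Call:
{"api": "apply_moves", "payload": {"increments": [{"grip":0.65,"linear":[0,1,0],"turn":[0,0,0]},{"grip":0.65,"linear":[0,1,0],"turn":[0,0,0]}]}}

```text
time: 17.85
tool_pos: [0.468, -0.0136, 0.0798]
tool_rot: [3.139, 0.0, 0.002]
contact_force: [-1.1, -10.2, -0.9]
opening: 0.06
```

Call:
{"api": "apply_moves", "payload": {"increments": [{"grip":0.65,"linear":[0,-0.5,0],"turn":[0,0,0]},{"grip":0.65,"linear":[0,-1,0],"turn":[0,0,0]},{"grip":0.65,"linear":[0,-1.5,0],"turn":[0,0,0]},{"grip":0.65,"linear":[0,-2,0],"turn":[0,0,0]},{"grip":0.65,"linear":[0,-2.5,0],"turn":[0,0,0]},{"grip":0.65,"linear":[0,-3,0],"turn":[0,0,0]},{"grip":0.65,"linear":[0,-5,0],"turn":[0,0,0]},{"grip":0.65,"linear":[0,-10,0],"turn":[0,0,0]},{"grip":0.65,"linear":[0,-25,0],"turn":[0,0,0]},{"grip":0.65,"linear":[0,-45,0],"turn":[0,0,0]}]}}

```text
time: 18.85
tool_pos: [0.468, -0.0572, 0.0797]
tool_rot: [-3.141, -0.0, 0.001]
contact_force: [0.2, -0.2, -1.2]
opening: 0.0596
```

Call:
{"api": "apply_moves", "payload": {"increments": [{"grip":0.65,"linear":[0,0,40],"turn":[0,0,0]},{"grip":0.65,"linear":[0,0,85],"turn":[0,0,0]},{"grip":0.65,"linear":[0,0,130],"turn":[0,0,0]},{"grip":0.65,"linear":[0,45,130],"turn":[0,0,0]},{"grip":0.65,"linear":[0,90,130],"turn":[0,0,0]},{"grip":0.65,"linear":[0,135,130],"turn":[0,0,0]},{"grip":0.65,"linear":[0,180,130],"turn":[0,0,0]},{"grip":0.65,"linear":[0,205,130],"turn":[0,0,0]},{"grip":0.65,"linear":[0,205,130],"turn":[0,0,0]},{"grip":0.65,"linear":[0,205,130],"turn":[0,0,0]}]}}

```text
time: 19.85
tool_pos: [0.4679, 0.1479, 0.2096]
tool_rot: [3.141, 0.0, 0.001]
contact_force: [-0.2, 0.3, -0.1]
opening: 0.0594
```

```bash
python3 - <<'E'
from h import *
import pickle
s=observe();print(s['time'],s['tool_pos'],s['contact_force'],s['qvel'].round(3))
for n in('wrist','scene'): cv2.imwrite(f'pics/{n}13.png',read_camera(n)[:,:,::-1])
pickle.dump(s,open('s13.pkl','wb'))
a=cv2.imread('pics/wrist13.png')[20:270,200:450];cv2.imwrite('pics/wrist13z.png',cv2.resize(a,None,fx=2.4,fy=2.4,interpolation=cv2.INTER_CUBIC))
b=cv2.imread('pics/scene13.png',0);r=(slice(235,290),slice(262,325))
for n in(6,12):
    i=cv2.imread(f'pics/scene{n}.png',0)
    print(n,cv2.phaseCorrelate(np.float32(i[r]),np.float32(b[r]),cv2.createHanningWindow((63,55),cv2.CV_32F)))
E
```

```text
19.85 [0.46790139 0.14790724 0.20960695] [-0.1629124   0.25275909 -0.07704057] [-0.032 -0.005  0.005 -0.003 -0.001  0.   ]
6 ((0.029883428715606897, -0.017025571633695336), 0.9294200216730436)
12 ((-0.41191410215841273, -0.00950725937949315), 1.019354873895645)
```

View pics/wrist13z.png

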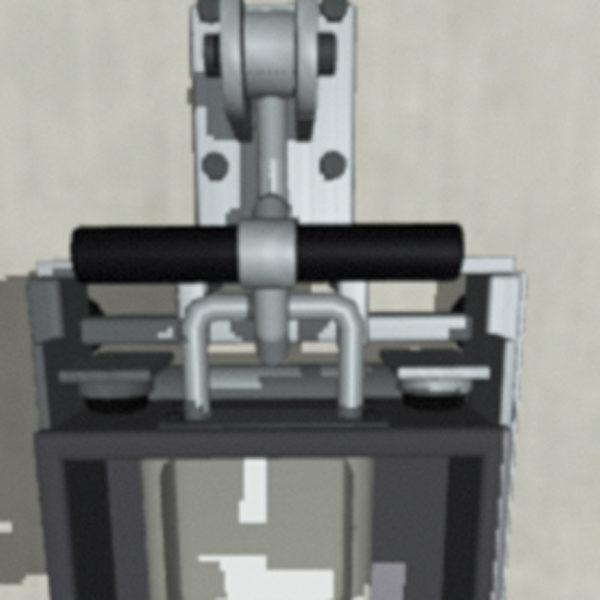

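View pics/scene13.png

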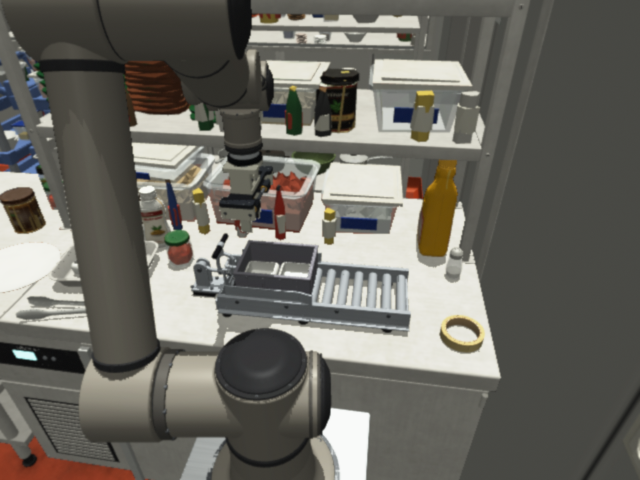

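The crate has gone back to its pushed-home position (0.03 px from the first seating). The hook is fully down with its nose through the eye, and jar, shaker and tape are undisturbed. Handing in.

```bash
python3 -c "
from cell import *
print(hand_in())"
```

```text
the job is handed in; nothing more can be done
None
```

I rolled the crate gently against both buffers, swung the snap hook down over the eye to its stop and handed the job in at about 20 s, with the gripper touching nothing.

- **Crate home:** The tool stopped dead at y -0.013 with the force rising to 30 N, which is contact with the buffers. Latching then pulled the crate back about 1 mm (0.5 px in the scene view). I nudged it home again with about 10 N. Afterwards it was within 0.03 px of where it first seated, with the cups upright.
- **Hook:** The grip ended at y 0.2298, z 0.1452, which matches the fully-down height of 145 mm. Pressing force rose to about 12 N, fell to about 2 N as the gate passed the bar, then rose again at the stop. The wrist view shows the hook over the crossbar with its nose inside the eye.
- **Not confirmed:** I inferred that the gate is shut from the force drop and the full-down angle; no camera view showed it clearly. The grip-to-rim distance read 51 mm against the nominal 49 mm before the last nudge. That fits the 1 mm shift plus calibration error, and I did not re-measure it afterwards.
- **Bystanders:** The jar, salt shaker and tape roll looked undisturbed in the last picture.

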